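# Complete a hexagonal pot of damper cartridges

## Task

The round pot holds five damper cartridges standing in a ring, with the middle and one ring place still empty. Take the two cartridges out of the slanted rack by their stems and stand them upright in the empty places, so that all seven stand on the pot's floor in a close hexagonal cluster, one in the middle and six round it. Lower each one down to the floor rather than letting it fall, do not tip over or lift out the ones already there, and leave the steel ring and the flat setting block where they are.

Things in the scene. Friction and masses are not known exactly. Their poses are not given: they have to be found in the camera images.
- pot: Round aluminium pot, fixed: 128 mm outside, 120 mm inside, rim 45 mm high, inside floor 5 mm above its origin (centre of the underside), z up; two small dark lugs outside. It takes exactly seven cartridges, one in the middle, six round it (39 mm from the axis), with about 4 mm play; their bodies stand 20 mm and stems 62 mm above the rim, stems 36 to 41 mm apart.
- rack: Slanted rack, fixed: grey block 62 x 150 x 40 mm on a plate, two 39 mm square pockets 34 mm deep. They lean 30 degrees from vertical to the rack's front (its -x): the way out is (-0.5, 0, 0.866) in its frame. Pocket mouths at (-0.010, +-0.042, 0.064) in its frame. Origin: centre of the underside on the bench, z up; the block's highest edge is 80 mm up.
- cartridge_1: Damper cartridge: dark cylinder, 36 mm diameter, 60 mm tall (foot chamfered to 29 mm over its lowest 5 mm, top edge chamfered), blue band, plain steel stem 10 mm diameter, 42 mm long on its centre (stem top 102 mm above the foot); 0.14 kg. Origin: centre of the foot; z up the axis to the stem. Stands loose in the pot in one of five ring places; the middle and one ring place are empty. Slides aside a few mm when pushed.
- cartridge_2: Damper cartridge: dark cylinder, 36 mm diameter, 60 mm tall (foot chamfered to 29 mm over its lowest 5 mm, top edge chamfered), blue band, plain steel stem 10 mm diameter, 42 mm long on its centre (stem top 102 mm above the foot); 0.14 kg. Origin: centre of the foot; z up the axis to the stem. Stands loose in the pot in one of five ring places; the middle and one ring place are empty. Slides aside a few mm when pushed.
- cartridge_3: Damper cartridge: dark cylinder, 36 mm diameter, 60 mm tall (foot chamfered to 29 mm over its lowest 5 mm, top edge chamfered), blue band, plain steel stem 10 mm diameter, 42 mm long on its centre (stem top 102 mm above the foot); 0.14 kg. Origin: centre of the foot; z up the axis to the stem. Stands loose in the pot in one of five ring places; the middle and one ring place are empty. Slides aside a few mm when pushed.
- cartridge_4: Damper cartridge: dark cylinder, 36 mm diameter, 60 mm tall (foot chamfered to 29 mm over its lowest 5 mm, top edge chamfered), blue band, plain steel stem 10 mm diameter, 42 mm long on its centre (stem top 102 mm above the foot); 0.14 kg. Origin: centre of the foot; z up the axis to the stem. Stands loose in the pot in one of five ring places; the middle and one ring place are empty. Slides aside a few mm when pushed.
- cartridge_5: Damper cartridge: dark cylinder, 36 mm diameter, 60 mm tall (foot chamfered to 29 mm over its lowest 5 mm, top edge chamfered), blue band, plain steel stem 10 mm diameter, 42 mm long on its centre (stem top 102 mm above the foot); 0.14 kg. Origin: centre of the foot; z up the axis to the stem. Stands loose in the pot in one of five ring places; the middle and one ring place are empty. Slides aside a few mm when pushed.
- cartridge_6: Damper cartridge: dark cylinder, 36 mm diameter, 60 mm tall (foot chamfered to 29 mm over its lowest 5 mm, top edge chamfered), blue band, plain steel stem 10 mm diameter, 42 mm long on its centre (stem top 102 mm above the foot); 0.14 kg. Origin: centre of the foot; z up the axis to the stem. Starts in a pocket of the slanted rack, leaning 30 to 32 degrees (1 mm of play), 34 mm deep; the rest stands out.
- cartridge_7: Damper cartridge: dark cylinder, 36 mm diameter, 60 mm tall (foot chamfered to 29 mm over its lowest 5 mm, top edge chamfered), blue band, plain steel stem 10 mm diameter, 42 mm long on its centre (stem top 102 mm above the foot); 0.14 kg. Origin: centre of the foot; z up the axis to the stem. Starts in a pocket of the slanted rack, leaning 30 to 32 degrees (1 mm of play), 34 mm deep; the rest stands out.
- ring_steel: Bystander: steel ring lying flat, 36 mm diameter, 12 mm high. Origin: centre of its underside.
- setting_block: Bystander: flat grey steel setting block, 52 x 59 x 22 mm. Origin: centre of its underside.
Not all that is in view belongs to the job. Leave any purple look-alike of the cartridge_2 alone.

How it is judged:
By the outcome, as a careful person would: the job done as asked, in the order asked, and still so for the second after the job is handed in, with the robot touching nothing.
It also fails if it takes over 58 s, if anything falls off the work surface, if the arm or the gripper's body presses on something with over 40 N, if the wrist force passes 120 N, or if a joint passes its speed limit or range.

## Robot

A 6-joint arm with a two-finger parallel gripper is mounted at the origin on a cart in front of the work surface, level with it; the furniture and walls round the work are solid. World frame = base frame: x ahead of the robot, y to its left, z up, the work surface at z = 0. Lengths are in m, angles in rad, forces in N, time in s.
With the tool pointing down it reaches from about 0.275 to 0.75 m from the base axis. Payload 10.2 kg.
Tool frame: the origin (TCP) lies at the very end of the fingers, on their centre line; the grasp point (between the pads) lies 19 mm behind it (r.grip_depth is the distance from the TCP to the grasp point, in m); z points along the fingers, y is the line along which they close (so a half turn about z gives the same grasp; the last joint's range is limited). The gripper opens to 85 mm and grips with 20 to 120 N. Pads are 22 mm wide; open, the fingers measure 114 mm over their backs; the gripper's body (76 mm by 85 mm) begins 54 mm behind the grasp point. The pads swing forward as they close: fully open they stand 13 mm farther back than shut.
Start: joints at [-1.364, 0.313, 1.498, -0, 1.331, -0.223], TCP at [0.219, -0.477, 0.195] pointing down, gripper open.
Joint ranges: [-2.94, 2.94], [-0.97, 2.17], [0.19, 2.56], [-1.23, 4.37], [0.02, 3.11], [-2.88, 2.88]. Speed limits (rad/s): [2.39, 2.39, 3.01, 3.14, 3.14, 3.14].

## Interface

Orientations are given as [roll, pitch, yaw] about the fixed x, y, z axes, in that order (R = Rz(yaw) Ry(pitch) Rx(roll)).
In Python, from plant import r gives the robot as it stands. The module is installed in compiled form; this text tells all that it offers.
- The arm moves only by the shell command python3 -m crank 'ROWS'. ROWS is JSON, a list that holds one entry, the list of rows, each a list of 7 numbers: the gripper's target within -1 to 1 (shut at 1, half-way at 0, fully open at -1), then the shift along the world's x, y, z each as a share of 15 cm, from -1 to 1, then the turn, a rotation vector about the world's x, y, z each as a share of 360 degrees, from -1 to 1. In form: [[[fingers, dx, dy, dz, ax, ay, az], ...]]. A call has 1 to 12 rows; each row is the pose to reach, as a shift and turn from the pose commanded when the call began, turning the shorter way round; what a row does not reach only later rows make up. A row lasts 1/8 s, in which the tool goes at most 62.5 mm and 10.7 degrees, less where a joint would pass 70% of its speed; a pose out of reach is approached as far as the arm can. A call with a number of a shift or a turn outside -1 to 1 is refused whole. A call with a gripper value outside its range is refused whole. The fingers move at their own pace and stop on an object; the grip force is fixed at half the most. Time passes only in rows, so rows that repeat a pose let the fingers close. It gives the time, the measured TCP pose, the force, the opening and the grip force at its end, in the units of the state.
- r.state(): the state, without advancing time (a new reading comes with each control period).
- r.snapshot(name): name is "side" or "top" or "wrist"; returns the picture (420x560x3 uint8, red, green, blue); there is no depth.
- r.camera_params(name): a dict with "camera_matrix" (3x3 intrinsics, pixels), "xyz" and "attitude" of the camera in the world. Camera axes: x right, y down, z forward; pixel columns grow to the right and rows downward; lengths in m; the calibration is good to about 2 mm. A picture is of the moment at which its call begins: read the wrist's pose just before it. camera_params takes no time and is no camera call; for the wrist camera it gives the pose at the moment of the call.
- r.hand_in(): hands the job in; it is judged then, once.
The state is a dict: "time": time; "joint_pos": joint angles; "dq": joint speeds; "tau": joint torques, N m; "tool_pos": TCP position; "orientation": TCP orientation; "contact_force": force on the tool from outside, world axes, zero at the start; "wrist_torque": the same for the moment, N m; "opening": opening from 0.0 (shut) to 1.0 (fully open); "gripper_force": force on a finger pad.
Only numpy, scipy, OpenCV 4.12 (cv2) and the standard library are available. Lean on these libraries where they do the work, as an engineer would, in place of code of your own. Each camera call takes 0.05 s, during which the arm holds its last target. There are 200 camera calls.

## Working session

There is one attempt and no reset: what is moved stays moved. The work goes in short steps, Python scripts to look and compute and a shell command to move; the robot and the scene stay as the last step left them, time stands still between calls to the robot, and variables do not carry over. Pictures are saved under pics/ and viewed, at most 10 in all, crops included, and the job is handed in when it is done.

```bash
mkdir -p pics; python3 - <<'E'
from plant import r
import cv2
print(r.state())
for n in ("top","side"):
    im=r.snapshot(n); cv2.imwrite(f"pics/{n}0.png",im[:,:,::-1]); print(n,r.camera_params(n))
a=cv2.imread("pics/top0.png");b=cv2.imread("pics/side0.png")
E
```

```text
{'time': 0.0, 'joint_pos': array([-1.36439371e+00,  3.13466217e-01,  1.49844158e+00,  1.80262233e-05,
        1.33101147e+00, -2.23380401e-01]), 'dq': array([-2.12294334e-03,  8.41455506e-04,  1.37211641e-04, -9.58288654e-05,
       -1.32457890e-04, -4.47218494e-04]), 'tau': array([-3.56035940e-03, -4.12275660e+01, -2.59746069e+01, -3.45626195e-04,
        4.23746940e-03,  4.87172457e-06]), 'tool_pos': array([ 0.21869208, -0.47694454,  0.19402512]), 'orientation': array([-3.14030289e+00, -3.10949098e-04,  4.29778526e-01]), 'contact_force': array([-0.63324047,  0.24135526,  0.02398475]), 'wrist_torque': array([ 0.03985543,  0.0171837 , -0.00895049]), 'gripper_force': 0.0, 'opening': 1.0023769671865577}
top {'camera_matrix': array([[415.36840246,   0.        , 284.0337698 ],
       [  0.        , 415.36840246, 208.62209271],
       [  0.        ,   0.        ,   1.        ]]), 'xyz': array([ 0.45310402, -0.1749851 ,  0.89087506]), 'attitude': array([-3.04611389,  0.02386865, -1.5559338 ])}
side {'camera_matrix': array([[484.81445001,   0.        , 284.43834722],
       [  0.        , 484.81445001, 212.73330058],
       [  0.        ,   0.        ,   1.        ]]), 'xyz': array([ 0.56673393, -0.98659928,  0.53705391]), 'attitude': array([-2.09145714, -0.00283302,  0.05178501])}
```

View pics/top0.png

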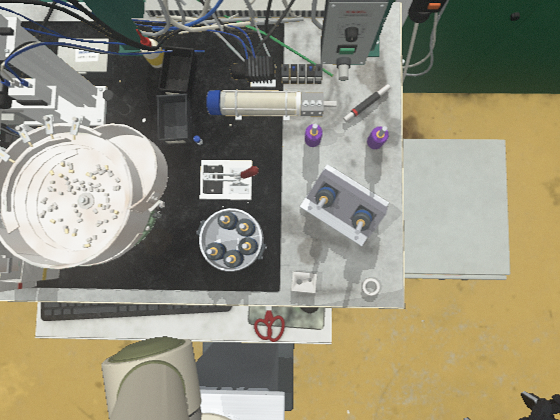

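View pics/side0.png

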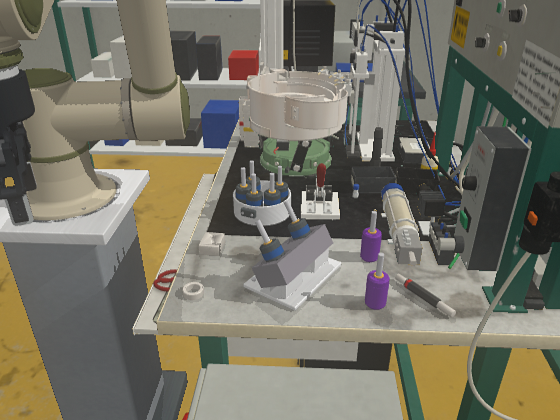

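The top view shows the pot at about (231,239) with five blue-banded cartridges. The rack is at about (347,205), with two blue cartridges leaning out at (323,203) and (360,218). Purple look-alikes stand at (313,135) and (378,137), a ring lies at (371,286) and the block at (304,284). The blue ones in the rack fit the description, so I'll confirm them in an enlarged crop.

```bash
cat > h.py <<'E'
import numpy as np, cv2
from scipy.spatial.transform import Rotation as R
def cam(p): return np.array(p["camera_matrix"]),np.array(p["xyz"]),R.from_euler("xyz",p["attitude"]).as_matrix()
def ray(p,uv):
    K,c,A=cam(p); d=A@np.linalg.inv(K)@[uv[0],uv[1],1.]; return c,d/np.linalg.norm(d)
def onz(p,uv,z):
    c,d=ray(p,uv); return c+d*(z-c[2])/d[2]
def proj(p,X):
    K,c,A=cam(p); q=(np.atleast_2d(X)-c)@A@K.T; return q[:,:2]/q[:,2:]
def tri(obs):
    M=np.zeros((3,3));b=np.zeros(3)
    for p,uv in obs:
        c,d=ray(p,uv);P=np.eye(3)-np.outer(d,d);M+=P;b+=P@c
    X=np.linalg.solve(M,b); return X,[np.linalg.norm((np.eye(3)-np.outer(d,d))@(X-c)) for c,d in (ray(p,uv) for p,uv in obs)]
E
python3 - <<'E'
from plant import r
from h import *
t=cv2.imread("pics/top0.png");s=cv2.imread("pics/side0.png")
a=cv2.resize(t[155:305,190:390],None,fx=4,fy=4,interpolation=cv2.INTER_CUBIC)
b=cv2.resize(s[160:310,170:370],None,fx=4,fy=4,interpolation=cv2.INTER_CUBIC)
cv2.imwrite("pics/c1.png",a);cv2.imwrite("pics/c2.png",b)
p=r.camera_params("wrist");print(p); st=r.state()
K,c,A=cam(p);T=R.from_euler("xyz",st["orientation"]).as_matrix()
print("cam in tool",T.T@(c-st["tool_pos"]),T.T@A)
p=r.camera_params("top")
for uv in [(231,240),(347,205),(371,286),(304,284)]: print(uv,onz(p,uv,0.045))
E
```

```text
{'camera_matrix': array([[344.33731521,   0.        , 278.43901847],
       [  0.        , 344.33731521, 212.87522727],
       [  0.        ,   0.        ,   1.        ]]), 'xyz': array([ 0.29279416, -0.44478442,  0.37226205]), 'attitude': array([ 2.82313521e+00,  2.05000036e-03, -1.14126389e+00])}
cam in tool [ 0.08083834  0.00139451 -0.17813147] [[-2.57466801e-04 -9.49640188e-01 -3.13342380e-01]
 [ 9.99999503e-01  5.72530017e-05 -9.95193900e-04]
 [ 9.63015914e-04 -3.13342480e-01  9.49639702e-01]]
(231, 240) [ 0.46823915 -0.04644696  0.045     ]
(347, 205) [ 0.54286825 -0.28199659  0.045     ]
(371, 286) [ 0.38052223 -0.32992211  0.045     ]
(304, 284) [ 0.38221331 -0.19597309  0.045     ]
```

View pics/c1.png

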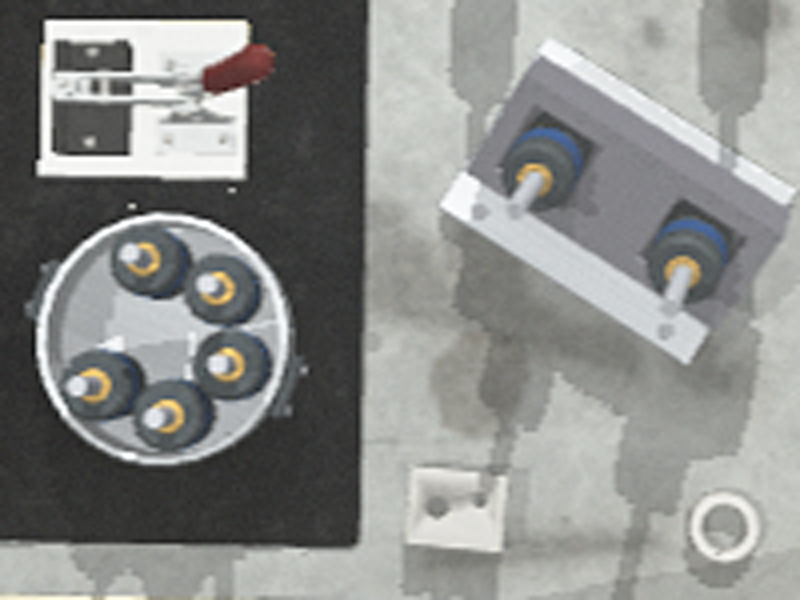

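View pics/c2.png

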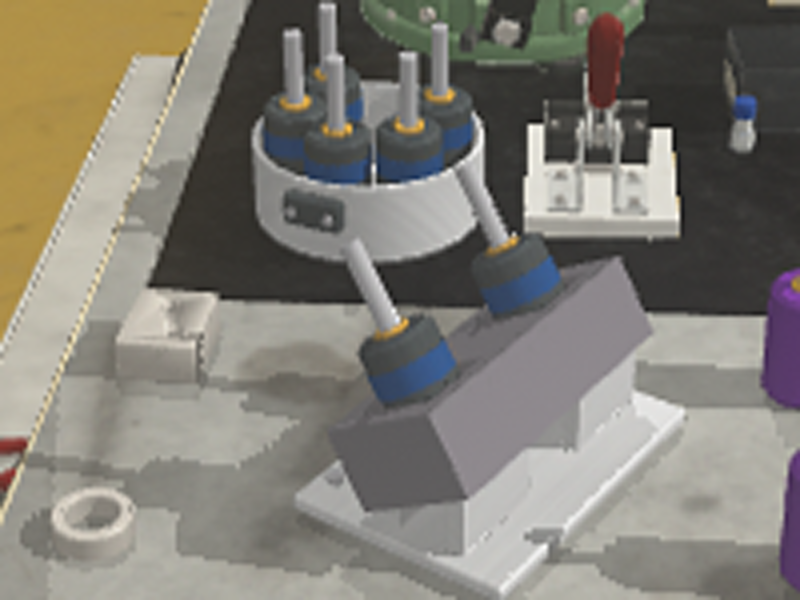

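The crop confirms it. Both rack cartridges have a blue band and a steel stem, with stem tips at about top-view (319,207) and (359,230). The empty ring place in the pot is on its left (+y) side. Next I'll move the wrist camera over the work.

```bash
python3 -m crank '[[[-1,0.5,0.55,0.3,0,0,-0.034],[-1,0.9,1,0.5,0,0,-0.068],[-1,0.9,1,0.5,0,0,-0.068],[-1,0.9,1,0.5,0,0,-0.068],[-1,0.9,1,0.5,0,0,-0.068]]]'; python3 -m crank '[[[-1,0.4,0.5,0.05,0,0,0],[-1,0.83,1,0.05,0,0,0],[-1,0.83,1,0.05,0,0,0],[-1,0.83,1,0.05,0,0,0],[-1,0.83,1,0.05,0,0,0]]]'
python3 - <<'E'
from plant import r
import cv2,pickle
p=r.camera_params("wrist");im=r.snapshot("wrist");cv2.imwrite("pics/w1.png",im[:,:,::-1]);pickle.dump(p,open("w1.pkl","wb"));print(r.state()["joint_pos"])
E
```

```text
time: 0.72
tool_pos: [0.3549, -0.3261, 0.2703]
orientation: [3.14, -0.001, 0.006]
contact_force: [-1.1, 0.3, -0.2]
opening: 0.998
gripper_force: 0.0
time: 1.35
tool_pos: [0.4778, -0.1779, 0.2763]
orientation: [-3.141, 0.001, 0.002]
contact_force: [0.5, -0.8, 0.9]
opening: 1.0
gripper_force: 0.0
[-5.87500883e-01  2.34045485e-01  1.38896001e+00 -4.90851673e-04
  1.51959468e+00  9.82054792e-01]
```

View pics/w1.png

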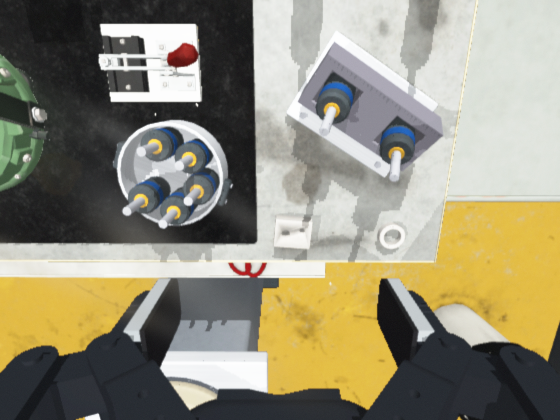

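The wrist view shows the pot at about (173,172) and the rack stems with tips at about (326,127) and (394,176). The ring is at (391,237) and the block at (293,233). I'll triangulate the gold collars across the views.

```bash
python3 - <<'E'
from plant import r
from h import *
import pickle
P={"top":r.camera_params("top"),"side":r.camera_params("side"),"w1":pickle.load(open("w1.pkl","rb"))}
F={"top":"top0","side":"side0","w1":"w1"}
roi={"top":(190,155,395,305),"side":(170,160,370,310),"w1":(100,60,450,240)}
G={}
for n in P:
    im=cv2.imread(f"pics/{F[n]}.png");x0,y0,x1,y1=roi[n]
    h=cv2.cvtColor(im,cv2.COLOR_BGR2HSV)
    m=cv2.inRange(h,(14,110,110),(30,255,255));k=np.zeros_like(m);k[y0:y1,x0:x1]=255;m&=k
    m=cv2.morphologyEx(m,cv2.MORPH_CLOSE,np.ones((5,5)))
    nn,_,s,c=cv2.connectedComponentsWithStats(m)
    G[n]=[]
    cs,_=cv2.findContours(m,cv2.RETR_EXTERNAL,cv2.CHAIN_APPROX_NONE)
    for q in cs:
        if len(q)<6: continue
        (cx,cy),rad=cv2.minEnclosingCircle(q);G[n].append((cx,cy))
        print(n,np.round([cx,cy,rad],1), np.round(onz(P[n],(cx,cy),0.066)[:2],4))
pickle.dump((P,G),open("g.pkl","wb"))
E
```

```text
top [231.5 258.5   3.8] [ 0.4314 -0.0516]
top [213.1 250.6   4. ] [ 0.4464 -0.0145]
top [246.5 245.5   3.8] [ 0.4574 -0.0808]
top [243.9 226.7   3.8] [ 0.4947 -0.0748]
top [360.4 222.4   3.7] [ 0.5062 -0.3058]
top [225.7 219.4   3.7] [ 0.5087 -0.0378]
top [323.1 199.1   4.1] [ 0.5518 -0.2318]
side [267.5 242.    4. ] [ 0.501  -0.2717]
side [295.5 221.    4. ] [ 0.5481 -0.1965]
side [253.6 192.    3.6] [ 0.456  -0.0821]
side [271.6 191.    3.6] [ 0.4935 -0.0753]
side [243.5 185.5   3.5] [ 0.431  -0.0529]
side [279.5 183.    3.5] [ 0.508  -0.0362]
side [195.5 202.   49.1] [ 0.3431 -0.1327]
w1 [173.1 212.    7.2] [ 0.4314 -0.0536]
w1 [444.5 220.5  19. ] [ 0.4215 -0.3774]
w1 [140.9 200.1   7.2] [ 0.446  -0.0172]
w1 [196.2 191.4   7.2] [ 0.4567 -0.0829]
w1 [188.5 159.    7.6] [ 0.4945 -0.0769]
w1 [396.  153.    8.2] [ 0.5018 -0.3106]
w1 [154.7 145.7   7.6] [ 0.5092 -0.0403]
w1 [331.4 109.8   8.1] [ 0.5481 -0.2357]
```

```bash
python3 - <<'E'
from h import *
import pickle
P,G=pickle.load(open("g.pkl","rb"))
X=[]
for t,s,w in [((323.1,199.1),(295.5,221),(331.4,109.8)),((360.4,222.4),(267.5,242),(396,153))]:
    x,e=tri([(P["top"],t),(P["side"],s),(P["w1"],w)]);print("rack collar",x.round(4),np.round(e,4));X.append(x)
d=X[0]-X[1];print("spacing",np.linalg.norm(d)); yaw=np.arctan2(d[1],d[0])-np.pi/2;print("rack yaw",yaw,np.degrees(yaw))
u=R.from_euler("z",yaw).apply([-np.sin(np.radians(31)),0,np.cos(np.radians(31))]);print("axis",u)
for x in X:
    tip=x+u*.041; print("tip",tip.round(4),{n:proj(P[n],tip).round(1).tolist() for n in P},"mid",(x+u*.025).round(4))
ring=np.array([[ .4314,-.0526],[.4462,-.0158],[.4570,-.0818],[.4946,-.0758],[.5089,-.0390]])
from scipy.optimize import least_squares
f=least_squares(lambda c:np.hypot(*(ring-c).T)-.039,[.47,-.046]);c=f.x;print("centre R39",c,f.fun)
f=least_squares(lambda c:np.hypot(*(ring-c[:2]).T)-c[2],[.47,-.046,.039]);print("free",f.x)
print("angles",np.degrees(np.arctan2(*(ring-c).T[::-1])))
# pot rim in the views: bright outline
for n,(x0,y0,x1,y1) in {"top":(190,200,275,280),"w1":(105,112,240,238)}.items():
    im=cv2.imread("pics/%s.png"%{"top":"top0","w1":"w1"}[n]);g=cv2.cvtColor(im,cv2.COLOR_BGR2GRAY)[y0:y1,x0:x1]
    m=(g>120).astype(np.uint8);cs,_=cv2.findContours(m,0,1);q=max(cs,key=cv2.contourArea);e=cv2.fitEllipse(q)
    print(n,np.array(e[0])+[x0,y0],e[1],onz(P[n],np.array(e[0])+[x0,y0],.045).round(4),onz(P[n],np.array(e[0])+[x0,y0],.03).round(4))
E
```

```text
rack collar [ 0.549  -0.2315  0.0871] [0.0012 0.0002 0.0011]
rack collar [ 0.5046 -0.3031  0.0868] [0.0007 0.0007 0.0006]
spacing 0.08421077908254963
rack yaw -0.555616504453716 -31.834480733009634
axis [-0.43756369  0.27166567  0.8571673 ]
tip [ 0.5311 -0.2204  0.1222] {'top': [[319.0, 206.6]], 'side': [[286.0, 200.7]], 'w1': [[322.8, 130.5]]} mid [ 0.5381 -0.2247  0.1085]
tip [ 0.4867 -0.2919  0.1219] {'top': [[357.7, 231.1]], 'side': [[257.5, 220.4]], 'w1': [[393.7, 176.9]]} mid [ 0.4937 -0.2963  0.1082]
centre R39 [ 0.470324  -0.0455954] [ 0.00054923 -0.00066291 -0.00042148 -0.00024897  0.00013576]
free [ 0.47029875 -0.04566221  0.03885593]
angles [-169.79847273  128.99553943 -110.20459343  -51.21050965    9.70213497]
top [230.22156143 239.17007828] (61.72533416748047, 62.80200958251953) [ 0.4699 -0.0448  0.045 ] [ 0.4702 -0.0425  0.03  ]
w1 [172.9697113  170.51166534] (93.26278686523438, 102.548095703125) [ 0.477  -0.0516  0.045 ] [ 0.474  -0.0469  0.03  ]
```

The geometry checks out. The collars are 84.2 mm apart (84 expected) at z 0.087 (0.0865 expected), the ring fits R = 38.9 mm, and the empty place is at bearing about 69°. Now I'll compute the grasp approach.

```bash
cat >> h.py <<'E'
u=np.array([-.4376,.2717,.8572]);ry=np.array([.527,.850,0]);ry/=np.linalg.norm(ry)
u-=ry*(u@ry);u/=np.linalg.norm(u)
RT=np.column_stack([np.cross(-ry,-u),-ry,-u])       # tilted grasp
def down(a): # tool down, closing line at bearing a deg
    a=np.radians(a);y=np.array([np.cos(a),np.sin(a),0]);z=np.array([0,0,-1.]);return np.column_stack([np.cross(y,z),y,z])
def delta(st,pos,Rt):
    Rc=R.from_euler("xyz",st["orientation"]).as_matrix()
    v=R.from_matrix(Rt@Rc.T).as_rotvec()
    return ((np.array(pos)-st["tool_pos"])/.15).round(4),(v/(2*np.pi)).round(4),np.degrees(np.linalg.norm(v)).round(1)
A=np.array([.549,-.2315,.0866]);B=np.array([.5046,-.3031,.0866])
E
python3 - <<'E'
from plant import r
from h import *
st=r.state()
print(delta(st,A+u*.080,RT),(A+u*.08).round(4)); print("final approach shares",(-u*.073/.15).round(4))
E
```

```text
(array([ 0.2428, -0.2088, -0.8091]), array([-0.0239, -0.0841, -0.0863]), np.float64(44.2)) [ 0.514  -0.2098  0.1552]
final approach shares [ 0.213  -0.1321 -0.4171]
```

```bash
python3 -m crank '[[[0,0.05,-0.05,-0.1,-0.006,-0.021,-0.0216],[0,0.1,-0.1,-0.3,-0.012,-0.042,-0.0431],[0,0.17,-0.15,-0.5,-0.018,-0.063,-0.0647],[0,0.243,-0.209,-0.7,-0.0239,-0.0841,-0.0863],[0,0.243,-0.209,-0.809,-0.0239,-0.0841,-0.0863],[0,0.243,-0.209,-0.809,-0.0239,-0.0841,-0.0863],[0,0.243,-0.209,-0.809,-0.0239,-0.0841,-0.0863]]]'
python3 - <<'E'
from plant import r
from h import *
import pickle
p=r.camera_params("wrist");im=r.snapshot("wrist");cv2.imwrite("pics/w2.png",im[:,:,::-1]);pickle.dump(p,open("w2.pkl","wb"))
st=r.state();print(st["joint_pos"],delta(st,A+u*.007,RT))
print("pred collar",proj(p,[A,A+u*.041,B,B+u*.041]).round(1))
E
```

```text
time: 2.28
tool_pos: [0.5148, -0.2099, 0.1569]
orientation: [3.14, -0.544, -0.554]
contact_force: [0.4, 0.5, 0.3]
opening: 0.498
gripper_force: 0.0
[-0.6133364   0.14520471  1.93771082  0.05965857  0.5160466   1.46797647] (array([ 0.2066, -0.1324, -0.4291]), array([ 0.0004,  0.0003, -0.0001]), np.float64(0.2))
pred collar [[278.3 209.5]
 [278.2 227.8]
 [385.1 209.5]
 [402.9 227.9]]
```

View pics/w2.png

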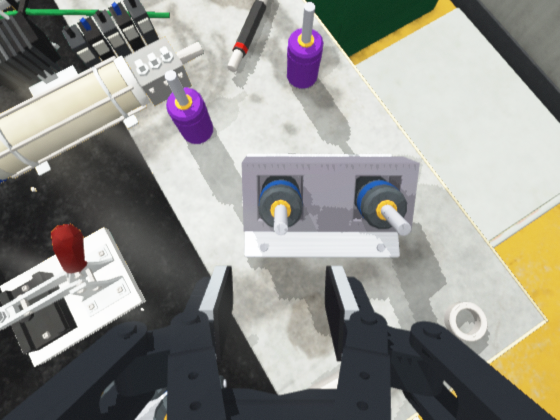

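The wrist view shows the collar of cartridge A at (281,208), against a prediction of (278,209). Its stem tip is at (281,227), central between the fingers at about x=280. That agrees within 2 mm, so I'll descend along the axis and grip.

```bash
python3 -m crank '[[[0,0.08,-0.05,-0.17,0,0,0],[0,0.16,-0.1,-0.33,0,0,0],[0,0.207,-0.132,-0.429,0,0,0],[0,0.207,-0.132,-0.429,0,0,0],[1,0.207,-0.132,-0.429,0,0,0],[1,0.207,-0.132,-0.429,0,0,0],[1,0.207,-0.132,-0.429,0,0,0],[1,0.207,-0.132,-0.429,0,0,0],[1,0.207,-0.132,-0.429,0,0,0],[1,0.207,-0.132,-0.429,0,0,0]]]'
python3 - <<'E'
from plant import r
from h import *
st=r.state();print(st["tool_pos"],A+u*.007,st["joint_pos"]); print("pull 60mm",(u*.06/.15).round(3))
E
```

```text
time: 3.58
tool_pos: [0.5457, -0.2284, 0.0914]
orientation: [3.141, -0.542, -0.553]
contact_force: [0.1, -0.9, 0.7]
opening: -0.002
gripper_force: 0.0
[ 0.5457376  -0.2283921   0.09137833] [ 0.54593575 -0.22960016  0.09260008] [-0.60805738  0.32281125  1.91328438  0.0769865   0.36473771  1.45192695]
pull 60mm [-0.175  0.109  0.343]
```

The fingers shut fully, so they missed the stem. I'll look before doing anything else.

```bash
python3 - <<'E'
from plant import r
from h import *
p=r.camera_params("wrist");w=r.snapshot("wrist")[:,:,::-1];s=r.snapshot("side")[:,:,::-1]
cv2.imwrite("pics/w3.png",w);cv2.imwrite("pics/s3.png",s)
a=cv2.resize(w[150:350,180:380],(400,400),interpolation=cv2.INTER_CUBIC);b=cv2.resize(s[130:280,220:370],(400,400),interpolation=cv2.INTER_CUBIC)
cv2.imwrite("pics/c3.png",np.hstack([a,b]))
t=r.state()["tool_pos"];print(proj(p,[t,A,A+u*.041]),proj(r.camera_params("side"),[t,A,A+u*.041]))
E
```

```text
[[277.69733592 250.41589265]
 [279.30566204 243.79505229]
 [279.45234575 278.75602227]] [[293.82395622 217.95135549]
 [295.52310478 221.13590226]
 [286.02335573 200.90018378]]
```

View pics/c3.png

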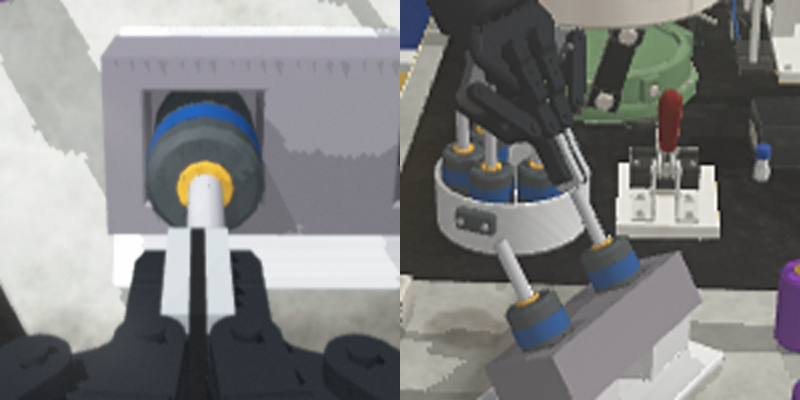

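The picture shows the shut fingertips stopping just above A's stem tip: side crop (577,187), wrist crop row about 235. The real fingertips therefore sit about 36 mm short of the reported TCP. The pad spacing in w2 agrees, giving a depth of 0.154 m against 0.194 m. Nothing was pressed, so I'll open, advance about 32 mm more and grip.

```bash
python3 -m crank '[[[0,0,0,0,0,0,0],[0,0,0,0,0,0,0],[0,0,0,0,0,0,0],[0,0,0,0,0,0,0],[0,0.03,-0.02,-0.06,0,0,0],[0,0.06,-0.04,-0.12,0,0,0],[0,0.093,-0.058,-0.183,0,0,0],[0,0.093,-0.058,-0.183,0,0,0]]]'
python3 -m crank '[[[1,0,0,0,0,0,0],[1,0,0,0,0,0,0],[1,0,0,0,0,0,0],[1,0,0,0,0,0,0],[1,0,0,0,0,0,0],[1,0,0,0,0,0,0]]]'
python3 - <<'E'
from plant import r
from h import *
print(r.grip_depth)
w=r.snapshot("wrist")[:,:,::-1];s=r.snapshot("side")[:,:,::-1]
a=cv2.resize(w[150:350,180:380],(400,400),interpolation=cv2.INTER_CUBIC);b=cv2.resize(s[130:280,220:370],(400,400),interpolation=cv2.INTER_CUBIC)
cv2.imwrite("pics/c4.png",np.hstack([a,b]))
E
```

```text
time: 4.68
tool_pos: [0.5596, -0.2371, 0.0627]
orientation: [3.141, -0.541, -0.553]
contact_force: [-0.1, 0.5, -0.0]
opening: 0.503
gripper_force: 0.0
time: 5.42
tool_pos: [0.5598, -0.2372, 0.0643]
orientation: [3.141, -0.543, -0.553]
contact_force: [-2.8, 0.6, 5.0]
opening: 0.095
gripper_force: 58.8
0.0187
```

Gripped: opening is about 0.1 and force 59 N. Now I'll pull out along the axis, then turn upright.

```bash
python3 -m crank '[[[1,-0.04,0.025,0.08,0,0,0],[1,-0.08,0.05,0.16,0,0,0],[1,-0.13,0.08,0.25,0,0,0],[1,-0.175,0.109,0.343,0,0,0],[1,-0.22,0.136,0.43,0,0,0],[1,-0.22,0.136,0.43,0,0,0]]]'
python3 - <<'E'
from plant import r
from h import *
st=r.state()
w=r.snapshot("wrist")[:,:,::-1];s=r.snapshot("side")[:,:,::-1]
cv2.imwrite("pics/w5.png",w);cv2.imwrite("pics/s5.png",s)
a=cv2.resize(w[150:350,180:380],(400,400),interpolation=cv2.INTER_CUBIC);b=cv2.resize(s[130:280,220:370],(400,400),interpolation=cv2.INTER_CUBIC)
cv2.imwrite("pics/c5.png",np.hstack([a,b]))
# middle of the pot; bearings between neighbours: 9.5+60k+30
for b in (39.5,-20.5,-80.5,99.5,159.5,-140.5): print(b,delta(st,[.4703,-.0456,.16],down(b)))
print(st["joint_pos"])
E
```

```text
time: 6.28
tool_pos: [0.5266, -0.2166, 0.1297]
orientation: [3.141, -0.544, -0.553]
contact_force: [1.1, -0.1, -2.2]
opening: 0.093
gripper_force: 58.6
39.5 (array([-0.3756,  1.1397,  0.2021]), array([-0.0921,  0.0806,  0.4328]), np.float64(161.9))
-20.5 (array([-0.3756,  1.1397,  0.2021]), array([-0.0318,  0.0934,  0.2734]), np.float64(104.6))
-80.5 (array([-0.3756,  1.1397,  0.2021]), array([0.0172, 0.0868, 0.1116]), np.float64(51.3))
99.5 (array([-0.3756,  1.1397,  0.2021]), array([ 0.1093, -0.0216, -0.3737]), np.float64(140.4))
159.5 (array([-0.3756,  1.1397,  0.2021]), array([ 0.0887,  0.0302, -0.2131]), np.float64(83.8))
-140.5 (array([-0.3756,  1.1397,  0.2021]), array([ 0.0573,  0.0655, -0.0509]), np.float64(36.3))
[-0.61107722  0.21499984  1.93620552  0.0672217   0.44782067  1.46054235]
```

View pics/c5.png

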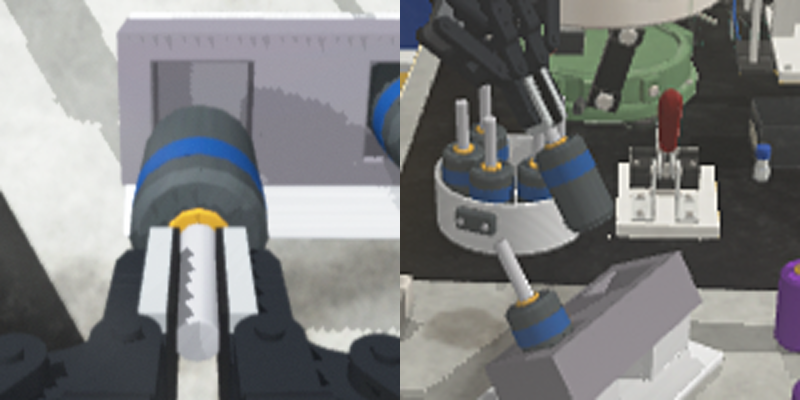

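A is clear of the pocket, held straight between the pads (wrist crop: collar at (195,215), stem tip at (198,345)). I'll turn it upright with the closing line at bearing -140.5°, which lies between the neighbouring stems, and carry it up towards the pot.

```bash
python3 -m crank '[[[1,-0.03,0.1,0.12,0.0143,0.0164,-0.0127],[1,-0.06,0.2,0.25,0.0287,0.0328,-0.0255],[1,-0.1,0.3,0.4,0.043,0.0491,-0.0382],[1,-0.1,0.35,0.4,0.0573,0.0655,-0.0509],[1,-0.1,0.35,0.4,0.0573,0.0655,-0.0509],[1,-0.1,0.35,0.4,0.0573,0.0655,-0.0509],[1,-0.1,0.35,0.4,0.0573,0.0655,-0.0509]]]'
python3 - <<'E'
from plant import r
from h import *
st=r.state();print(delta(st,[.4703,-.0456,.175],down(-140.5)),st["joint_pos"].round(2))
E
```

```text
time: 7.25
tool_pos: [0.5112, -0.164, 0.1882]
orientation: [3.142, 0.001, -0.881]
contact_force: [0.4, 0.3, -1.4]
opening: 0.093
gripper_force: 58.6
(array([-0.2729,  0.7896, -0.088 ]), array([-0.0002, -0.0001, -0.0001]), np.float64(0.1)) [-0.53  0.34  1.47  0.    1.33  1.92]
```

```bash
python3 -m crank '[[[1,-0.1,0.3,0,0,0,0],[1,-0.2,0.58,0,0,0,0],[1,-0.273,0.79,-0.05,0,0,0],[1,-0.273,0.79,-0.088,0,0,0],[1,-0.273,0.79,-0.088,0,0,0],[1,-0.273,0.79,-0.088,0,0,0]]]'
python3 - <<'E'
from plant import r
from h import *
st=r.state();t=st["tool_pos"];p=r.camera_params("side");s=r.snapshot("side")[:,:,::-1];pw=r.camera_params("wrist");w=r.snapshot("wrist")[:,:,::-1]
cv2.imwrite("pics/s6.png",s);cv2.imwrite("pics/w6.png",w);print(t)
def masks(im,lo,hi,name,minA=8):
    m=cv2.inRange(cv2.cvtColor(np.ascontiguousarray(im),cv2.COLOR_BGR2HSV),lo,hi)
    n,_,S,c=cv2.connectedComponentsWithStats(m)
    for i in range(1,n):
        if S[i,4]>=minA: print(name,c[i].round(1),S[i])
masks(s[120:260,200:330],(100,120,50),(125,255,255),"side blue(+200,120)",15)
masks(w[100:350,100:450],(100,120,50),(125,255,255),"wrist blue(+100,100)",15)
masks(w[100:350,100:450],(14,110,110),(30,255,255),"wrist gold(+100,100)")
bt=t+[0,0,.025]
print("side pred: body top, band -20,-30mm",proj(p,[bt,bt-[0,0,.02],bt-[0,0,.06]]).round(1)," wrist",proj(pw,[bt,bt-[0,0,.06]]).round(1))
E
```

```text
time: 8.0
tool_pos: [0.471, -0.0465, 0.1754]
orientation: [-3.142, 0.001, -0.882]
contact_force: [0.7, -0.5, -2.1]
opening: 0.098
gripper_force: 58.7
[ 0.47104034 -0.04654273  0.17537196]
side blue(+200,120) [17.2 12.4] [  2   0  36  28 813]
side blue(+200,120) [61.4 16.3] [53 13 17  7 82]
side blue(+200,120) [84.  73.7] [81 71  7  6 31]
side blue(+200,120) [72.1 81.8] [64 79 17  6 59]
side blue(+200,120) [55.2 83. ] [47 80 15  6 46]
side blue(+200,120) [ 75.9 131.9] [ 69 125  15  14  96]
wrist blue(+100,100) [179.2  32. ] [164  29  33  11  74]
wrist blue(+100,100) [148.8  56.7] [131  51  31  21 122]
wrist blue(+100,100) [209.6  56.6] [197  51  32  22 114]
wrist blue(+100,100) [210.4  98.9] [197  94  35  16 126]
wrist blue(+100,100) [179.3 127.7] [146 118  65  33 561]
wrist gold(+100,100) [180.3  50.3] [171  44  20  17 143]
wrist gold(+100,100) [141.   74.2] [130  67  20  19 143]
wrist gold(+100,100) [217.4  73.7] [209  67  20  19 144]
wrist gold(+100,100) [344.6 122.7] [335 104  15  36 278]
wrist gold(+100,100) [217.7 116.9] [210 111  18  17 132]
wrist gold(+100,100) [178.6 159.2] [164 154  30  12 208]
wrist gold(+100,100) [249.  214.1] [234 198  29  29 453]
side pred: body top, band -20,-30mm [[260.9 125.5]
 [261.1 134.8]
 [261.5 152.9]]  wrist [[278.5 272.6]
 [278.5 229.1]]
```

Held column 261 (side) and 278.6 (wrist) match the predictions of 261.1 and 278.5, and the neighbours sit symmetrically about 279. Lowering in stages.

```bash
python3 -m crank '[[[1,-0.005,0.006,-0.2,0,0,0],[1,-0.005,0.006,-0.4,0,0,0],[1,-0.005,0.006,-0.5,0,0,0],[1,-0.005,0.006,-0.54,0,0,0],[1,-0.005,0.006,-0.54,0,0,0]]]'; python3 -m crank '[[[1,0,0,-0.04,0,0,0],[1,0,0,-0.08,0,0,0],[1,0,0,-0.12,0,0,0],[1,0,0,-0.12,0,0,0]]]'
```

```text
time: 8.72
tool_pos: [0.4702, -0.0451, 0.0944]
orientation: [-3.142, 0.002, -0.882]
contact_force: [1.1, -1.1, -1.6]
opening: 0.093
gripper_force: 58.7
time: 9.22
tool_pos: [0.4697, -0.0447, 0.0758]
orientation: [3.141, 0.003, -0.881]
contact_force: [-0.4, 0.0, -1.2]
opening: 0.092
gripper_force: 58.7
```

```bash
python3 -m crank '[[[1,0,0,-0.05,0,0,0],[1,0,0,-0.1,0,0,0],[1,0,0,-0.15,0,0,0],[1,0,0,-0.19,0,0,0],[1,0,0,-0.19,0,0,0]]]'; python3 -m crank '[[[1,0,0,-0.01,0,0,0],[1,0,0,-0.01,0,0,0],[1,0,0,-0.02,0,0,0],[1,0,0,-0.02,0,0,0]]]'
```

```text
time: 9.85
tool_pos: [0.4698, -0.0447, 0.0473]
orientation: [3.141, 0.003, -0.882]
contact_force: [0.8, -0.5, -1.5]
opening: 0.092
gripper_force: 58.7
time: 10.35
tool_pos: [0.4699, -0.0448, 0.0447]
orientation: [3.141, 0.002, -0.881]
contact_force: [-0.8, -0.6, -1.6]
opening: 0.093
gripper_force: 58.7
```

```bash
python3 -m crank '[[[1,0,0,-0.01,0,0,0],[1,0,0,-0.02,0,0,0],[1,0,0,-0.02,0,0,0]]]'; python3 -m crank '[[[1,0,0,-0.01,0,0,0],[1,0,0,-0.01,0,0,0]]]'; python3 -m crank '[[[1,0,0,-0.01,0,0,0],[1,0,0,-0.01,0,0,0]]]'
```

```text
time: 10.72
tool_pos: [0.4699, -0.0448, 0.0416]
orientation: [3.141, 0.002, -0.882]
contact_force: [-0.4, -0.7, -1.5]
opening: 0.098
gripper_force: 58.7
time: 10.98
tool_pos: [0.4703, -0.045, 0.0406]
orientation: [-3.141, 0.001, -0.881]
contact_force: [-0.6, -0.3, 2.6]
opening: 0.094
gripper_force: 59.3
time: 11.22
tool_pos: [0.471, -0.0454, 0.0404]
orientation: [-3.141, -0.001, -0.881]
contact_force: [-4.8, -0.4, 17.4]
opening: 0.09
gripper_force: 61.1
```

It touched the floor at TCP z = 0.0405, where 0.040 was predicted. I'll ease off, open a little and rise.

```bash
python3 -m crank '[[[1,0,0,0.007,0,0,0],[0.5,0,0,0.007,0,0,0],[0.5,0,0,0.007,0,0,0],[0.5,0,0,0.007,0,0,0]]]'; python3 -m crank '[[[0.5,0,0,0.06,0,0,0],[0.5,0,0,0.2,0,0,0],[0.5,0,0,0.5,0,0,0],[0.5,0,0,0.85,0,0,0],[0.5,0,0,1,0,0,0],[0.5,0,0,1,0,0,0]]]'
python3 - <<'E'
from plant import r
from h import *
st=r.state();print(delta(st,B+u*.08,RT))
p=r.camera_params("wrist");w=np.ascontiguousarray(r.snapshot("wrist")[:,:,::-1]);cv2.imwrite("pics/w7.png",w)
m=cv2.inRange(cv2.cvtColor(w,cv2.COLOR_BGR2HSV),(14,110,110),(30,255,255));m=cv2.morphologyEx(m,cv2.MORPH_CLOSE,np.ones((5,5)))
for q in cv2.findContours(m,0,1)[0]:
    (x,y),rad=cv2.minEnclosingCircle(q)
    X=onz(p,(x,y),.066)
    if rad>3 and np.hypot(X[0]-.4703,X[1]+.0456)<.06: print((round(x),round(y)),round(rad,1),X[:2].round(4),"from centre",np.hypot(*(X[:2]-[.4703,-.0456])).round(4))
E
```

```text
time: 11.72
tool_pos: [0.4699, -0.0448, 0.0396]
orientation: [3.141, 0.002, -0.881]
contact_force: [-0.8, 0.0, 0.1]
opening: 0.249
gripper_force: 0.0
time: 12.48
tool_pos: [0.4707, -0.045, 0.1915]
orientation: [-3.14, -0.001, -0.881]
contact_force: [-0.0, -0.5, -0.3]
opening: 0.25
gripper_force: 0.0
(array([-0.0072, -1.5758, -0.2419]), array([-0.057 , -0.0648,  0.0506]), np.float64(36.0))
(280, 232) 8.6 [ 0.4456 -0.0171] from centre 0.0377
(318, 212) 8.9 [ 0.4314 -0.0539] from centre 0.0397
(280, 191) 9.0 [ 0.4718 -0.0474] from centre 0.0023
(243, 172) 9.5 [ 0.5086 -0.0402] from centre 0.0386
(318, 171) 9.4 [ 0.4569 -0.083 ] from centre 0.0397
(281, 149) 9.6 [ 0.4945 -0.0775] from centre 0.0401
```

Cartridge A now stands in the middle, and the five others have not moved. Back to the rack for B.

```bash
python3 -m crank '[[[0,0,-0.3,0,0,0,0],[0,0,-0.65,0,-0.0143,-0.0162,0.0127],[0,0,-1,0,-0.0285,-0.0324,0.0253],[0,0,-1,0,-0.0428,-0.0486,0.038],[0,0,-1,0,-0.057,-0.0648,0.0506],[0,0,-1,0,-0.057,-0.0648,0.0506],[0,0,-1,0,-0.057,-0.0648,0.0506]]]'
python3 - <<'E'
from plant import r
from h import *
st=r.state();print(delta(st,B+u*.06,RT),delta(st,B-u*.0250,RT))
E
```

```text
time: 13.4
tool_pos: [0.4704, -0.1951, 0.1898]
orientation: [3.14, -0.536, -0.557]
contact_force: [0.8, -0.3, 0.6]
opening: 0.502
gripper_force: 0.0
(array([ 0.0531, -0.6116, -0.3453]), array([-0.0003, -0.0008,  0.0004]), np.float64(0.3)) (array([ 0.3011, -0.7654, -0.831 ]), array([-0.0003, -0.0008,  0.0004]), np.float64(0.3))
```

```bash
python3 -m crank '[[[0,0.02,-0.3,-0.1,0,0,0],[0,0.05,-0.6,-0.25,-0.0003,-0.0008,0.0004],[0,0.053,-0.612,-0.345,-0.0003,-0.0008,0.0004],[0,0.053,-0.612,-0.345,-0.0003,-0.0008,0.0004],[0,0.053,-0.612,-0.345,-0.0003,-0.0008,0.0004]]]'
python3 - <<'E'
from plant import r
from h import *
st=r.state();print(delta(st,B-u*.0250,RT))
p=r.camera_params("wrist");w=np.ascontiguousarray(r.snapshot("wrist")[:,:,::-1]);cv2.imwrite("pics/w8.png",w)
print(proj(p,[B,B+u*.041]).round(1))
m=cv2.inRange(cv2.cvtColor(w,cv2.COLOR_BGR2HSV),(14,110,110),(30,255,255))
for q in cv2.findContours(m,0,1)[0]:
    (x,y),rad=cv2.minEnclosingCircle(q)
    if 4<rad<25: print(round(x,1),round(y,1),round(rad,1))
E
```

```text
time: 14.02
tool_pos: [0.4785, -0.286, 0.1388]
orientation: [3.141, -0.544, -0.552]
contact_force: [-0.5, -0.4, 0.8]
opening: 0.5
gripper_force: 0.0
(array([ 0.2467, -0.1594, -0.4906]), array([ 0.0003,  0.0003, -0.0004]), np.float64(0.2))
[[279.1 216.1]
 [279.1 237.4]]
12.5 408.0 4.0
406.5 405.5 20.6
17.0 393.5 11.1
450.0 388.0 10.0
280.9 216.0 11.1
83.0 99.3 9.1
217.9 34.0 8.2
```

```bash
python3 -m crank '[[[0,0.06,-0.04,-0.12,0,0,0],[0,0.12,-0.08,-0.24,0,0,0],[0,0.18,-0.12,-0.36,0,0,0],[0,0.22,-0.14,-0.44,0,0,0],[0,0.247,-0.159,-0.49,0,0,0],[0,0.247,-0.159,-0.49,0,0,0]]]' ; python3 -m crank '[[[1,0,0,0,0,0,0],[1,0,0,0,0,0,0],[1,0,0,0,0,0,0],[1,0,0,0,0,0,0],[1,0,0,0,0,0,0],[1,0,0,0,0,0,0]]]'; python3 -m crank '[[[1,-0.04,0.025,0.08,0,0,0],[1,-0.08,0.05,0.16,0,0,0],[1,-0.13,0.08,0.25,0,0,0],[1,-0.175,0.109,0.343,0,0,0],[1,-0.22,0.136,0.43,0,0,0],[1,-0.22,0.136,0.43,0,0,0]]]'
python3 - <<'E'
from plant import r
from h import *
st=r.state();E=np.array([.4703+.039*np.cos(np.radians(69.4)),-.0456+.039*np.sin(np.radians(69.4)),.175]);print(E)
print(delta(st,E,down(-140.5)))
E
```

```text
time: 14.82
tool_pos: [0.5152, -0.3104, 0.0646]
orientation: [3.141, -0.543, -0.553]
contact_force: [-0.4, -1.0, 0.4]
opening: 0.501
gripper_force: 0.0
time: 15.58
tool_pos: [0.5152, -0.3107, 0.0653]
orientation: [3.141, -0.544, -0.553]
contact_force: [-2.4, 2.0, 6.3]
opening: 0.095
gripper_force: 58.6
time: 16.32
tool_pos: [0.4817, -0.2899, 0.1303]
orientation: [3.14, -0.545, -0.553]
contact_force: [0.7, 0.4, -1.3]
opening: 0.09
gripper_force: 58.4
[ 0.48402182 -0.00909368  0.175     ]
(array([0.0153, 1.8722, 0.2983]), array([ 0.0574,  0.0655, -0.0509]), np.float64(36.3))
```

Gripped and pulled out. Turning upright and carrying B to the ring place.

```bash
python3 -m crank '[[[1,-0.02,0.05,0.12,0.0143,0.0164,-0.0127],[1,-0.02,0.2,0.25,0.0287,0.0328,-0.0255],[1,-0.01,0.5,0.4,0.043,0.0491,-0.0382],[1,0,0.85,0.4,0.0573,0.0655,-0.0509],[1,0,1,0.4,0.0573,0.0655,-0.0509],[1,0,1,0.4,0.0573,0.0655,-0.0509],[1,0,1,0.4,0.0573,0.0655,-0.0509]]]'; python3 -m crank '[[[1,0.01,0.3,0,0,0,0],[1,0.015,0.6,0,0,0,0],[1,0.018,0.87,-0.05,0,0,0],[1,0.018,0.87,-0.1,0,0,0],[1,0.018,0.87,-0.1,0,0,0]]]'
python3 - <<'E'
from plant import r
from h import *
st=r.state();t=st["tool_pos"];print(delta(st,[.4840,-.0091,.095],down(-140.5)))
p=r.camera_params("side");s=np.ascontiguousarray(r.snapshot("side")[:,:,::-1]);pw=r.camera_params("wrist");w=np.ascontiguousarray(r.snapshot("wrist")[:,:,::-1])
cv2.imwrite("pics/w9.png",w);cv2.imwrite("pics/s9.png",s)
bt=t+[0,0,.025];print("pred side",proj(p,bt-[0,0,.02]).round(1),"wrist",proj(pw,bt).round(1))
for n,im,lo,hi in (("side blue",s,(100,120,50),(125,255,255)),("wrist gold",w,(14,110,110),(30,255,255))):
    m=cv2.morphologyEx(cv2.inRange(cv2.cvtColor(im,cv2.COLOR_BGR2HSV),lo,hi),cv2.MORPH_CLOSE,np.ones((3,3)))
    for q in cv2.findContours(m,0,1)[0]:
        x,y,a,b=cv2.boundingRect(q)
        if n[0]=="s" and not(230<x<300 and 100<y<215): continue
        if a>6 and b>4:
            (cx,cy),rad=cv2.minEnclosingCircle(q);X=onz(pw,(cx,cy),.066);
            if n[0]=="s" or np.hypot(X[0]-.47,X[1]+.046)<.07: print(n,(x,y,a,b),(x+a/2-.5,y+b/2-.5),X[:2].round(4) if n[0]=="w" else "")
E
```

```text
time: 17.2
tool_pos: [0.4819, -0.1407, 0.1888]
orientation: [3.141, 0.001, -0.882]
contact_force: [-0.2, 0.0, -2.4]
opening: 0.095
gripper_force: 58.7
time: 17.82
tool_pos: [0.4845, -0.0105, 0.1735]
orientation: [3.141, 0.002, -0.882]
contact_force: [-0.6, 0.2, -1.3]
opening: 0.094
gripper_force: 58.8
(array([-0.0036,  0.0095, -0.5236]), array([-0.0001, -0.0003,  0.0001]), np.float64(0.1))
pred side [[269.1 129.7]] wrist [[278.5 272.9]]
side blue (247, 200, 15, 6) (254.0, 202.5) 
side blue (264, 199, 17, 6) (272.0, 201.5) 
side blue (281, 191, 7, 6) (284.0, 193.5) 
side blue (261, 127, 17, 7) (269.0, 130.0) 
wrist gold (308, 212, 19, 17) (317.0, 220.0) [ 0.4461 -0.0172]
wrist gold (349, 190, 19, 19) (358.0, 199.0) [ 0.4312 -0.0538]
wrist gold (308, 167, 20, 19) (317.5, 176.0) [ 0.4717 -0.047 ]
wrist gold (350, 145, 20, 20) (359.5, 154.5) [ 0.4568 -0.0831]
wrist gold (269, 145, 20, 17) (278.5, 153.0) [ 0.5089 -0.0402]
wrist gold (311, 120, 20, 22) (320.5, 130.5) [ 0.4946 -0.077 ]
```

All three neighbours of the target are 38.1–38.4 mm away (36 needed). Lowering.

```bash
python3 -m crank '[[[1,-0.003,0.011,-0.2,0,0,0],[1,-0.003,0.011,-0.4,0,0,0],[1,-0.003,0.011,-0.48,0,0,0],[1,-0.003,0.011,-0.523,0,0,0],[1,-0.003,0.011,-0.523,0,0,0]]]'; python3 -m crank '[[[1,0,0,-0.04,0,0,0],[1,0,0,-0.08,0,0,0],[1,0,0,-0.12,0,0,0],[1,0,0,-0.12,0,0,0]]]'
```

```text
time: 18.55
tool_pos: [0.4846, -0.0082, 0.0961]
orientation: [-3.141, 0.001, -0.882]
contact_force: [-0.4, -0.7, -1.3]
opening: 0.095
gripper_force: 58.9
time: 19.05
tool_pos: [0.484, -0.0078, 0.0771]
orientation: [3.141, 0.002, -0.881]
contact_force: [0.5, 0.1, -1.9]
opening: 0.097
gripper_force: 58.9
```

```bash
python3 -m crank '[[[1,-0.002,-0.006,-0.05,0,0,0],[1,-0.002,-0.006,-0.1,0,0,0],[1,-0.002,-0.006,-0.15,0,0,0],[1,-0.002,-0.006,-0.2,0,0,0],[1,-0.002,-0.006,-0.2,0,0,0]]]'; python3 -m crank '[[[1,0,0,-0.01,0,0,0],[1,0,0,-0.02,0,0,0],[1,0,0,-0.02,0,0,0]]]';  python3 -m crank '[[[1,0,0,-0.01,0,0,0],[1,0,0,-0.01,0,0,0]]]'
```

```text
time: 19.68
tool_pos: [0.4836, -0.0087, 0.047]
orientation: [3.141, 0.002, -0.881]
contact_force: [0.3, -0.1, -1.7]
opening: 0.095
gripper_force: 58.9
time: 20.05
tool_pos: [0.484, -0.0088, 0.0446]
orientation: [-3.141, 0.001, -0.881]
contact_force: [-0.2, 0.8, -1.2]
opening: 0.093
gripper_force: 58.9
time: 20.3
tool_pos: [0.4839, -0.0088, 0.043]
orientation: [-3.142, 0.001, -0.881]
contact_force: [0.1, -1.0, -1.4]
opening: 0.09
gripper_force: 58.9
```

```bash
python3 -m crank '[[[1,0,0,-0.01,0,0,0],[1,0,0,-0.01,0,0,0]]]'; python3 -m crank '[[[1,0,0,-0.007,0,0,0],[1,0,0,-0.007,0,0,0]]]';  python3 -m crank '[[[1,0,0,-0.007,0,0,0],[1,0,0,-0.007,0,0,0]]]'
```

```text
time: 20.55
tool_pos: [0.4839, -0.0088, 0.0415]
orientation: [-3.142, 0.001, -0.881]
contact_force: [-0.7, -0.2, -1.9]
opening: 0.099
gripper_force: 58.9
time: 20.8
tool_pos: [0.4843, -0.009, 0.041]
orientation: [-3.141, 0.0, -0.881]
contact_force: [-0.5, -0.5, 4.3]
opening: 0.091
gripper_force: 59.4
time: 21.05
tool_pos: [0.4848, -0.0092, 0.0408]
orientation: [-3.14, -0.001, -0.881]
contact_force: [-1.4, -0.2, 13.4]
opening: 0.095
gripper_force: 60.7
```

It is on the floor at z = 0.041, the same as the first. Releasing, rising and moving clear.

```bash
python3 -m crank '[[[1,0,0,0.006,0,0,0],[0.5,0,0,0.006,0,0,0],[0.5,0,0,0.006,0,0,0],[0.5,0,0,0.006,0,0,0]]]'; python3 -m crank '[[[0.5,0,0,0.06,0,0,0],[0.5,0,0,0.2,0,0,0],[0.5,0,0,0.5,0,0,0],[0.5,0,0,0.85,0,0,0],[0.5,0,0,1,0,0,0],[0.5,0,0,1,0,0,0]]]'; python3 -m crank '[[[0.5,-0.1,-0.3,0.1,0,0,0],[0.5,-0.2,-0.7,0.2,0,0,0],[0.5,-0.2,-1,0.2,0,0,0],[0.5,-0.2,-1,0.2,0,0,0],[0.5,-0.2,-1,0.2,0,0,0]]]'
python3 - <<'E'
from plant import r
from h import *
p=r.camera_params("wrist");w=np.ascontiguousarray(r.snapshot("wrist")[:,:,::-1])
t=r.snapshot("top")[:,:,::-1];s=r.snapshot("side")[:,:,::-1]
a=cv2.resize(s[150:270,210:330],(400,400),interpolation=cv2.INTER_CUBIC);b=cv2.resize(w,(400,300));b=np.vstack([b,np.zeros((100,400,3),np.uint8)])
cv2.imwrite("pics/fin.png",np.hstack([a,b]))
for n,im,pp in (("wrist",w,p),("top",np.ascontiguousarray(t),r.camera_params("top"))):
    m=cv2.morphologyEx(cv2.inRange(cv2.cvtColor(im,cv2.COLOR_BGR2HSV),(14,110,110),(30,255,255)),cv2.MORPH_CLOSE,np.ones((5,5)))
    for q in cv2.findContours(m,0,1)[0]:
        (x,y),rad=cv2.minEnclosingCircle(q);X=onz(pp,(x,y),.066)
        if rad>2 and np.hypot(X[0]-.47,X[1]+.046)<.06: print(n,(round(x),round(y)),X[:2].round(4),np.hypot(*(X[:2]-[.4703,-.0465])).round(4))
E
```

```text
time: 21.55
tool_pos: [0.4839, -0.0088, 0.0402]
orientation: [-3.142, 0.001, -0.881]
contact_force: [0.5, 0.8, 0.8]
opening: 0.252
gripper_force: 0.0
time: 22.3
tool_pos: [0.4846, -0.0089, 0.1921]
orientation: [-3.139, -0.002, -0.881]
contact_force: [-0.5, -0.0, -0.2]
opening: 0.247
gripper_force: 0.0
time: 22.92
tool_pos: [0.4536, -0.1582, 0.2195]
orientation: [3.141, 0.003, -0.881]
contact_force: [-0.1, 0.6, 0.1]
opening: 0.253
gripper_force: 0.0
wrist (202, 287) [ 0.4455 -0.0168] 0.0387
wrist (232, 270) [ 0.433  -0.0545] 0.0382
wrist (168, 271) [ 0.485  -0.0099] 0.0394
wrist (199, 254) [ 0.4715 -0.0473] 0.0015
wrist (166, 238) [ 0.5085 -0.0397] 0.0388
wrist (230, 238) [ 0.4569 -0.0837] 0.0395
wrist (197, 220) [ 0.4946 -0.0773] 0.0392
```

View pics/fin.png

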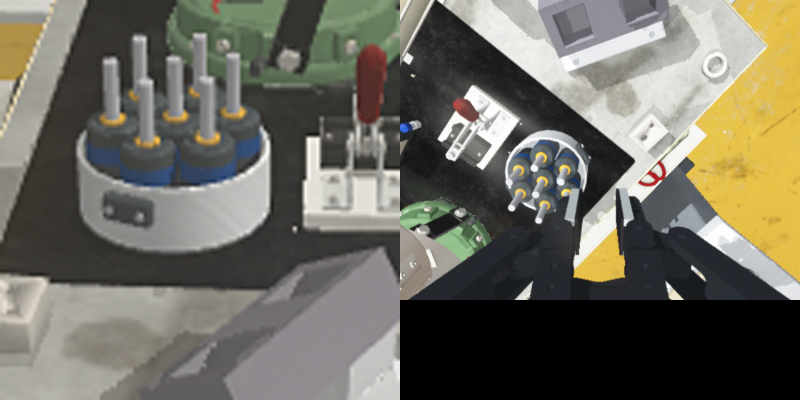

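All seven cartridges stand upright in the cluster: one in the middle and six at 38–39.5 mm from the axis. The rack is empty, and the ring and block look undisturbed. The arm is clear, so I'm handing in.

```bash
python3 -c "
from plant import r
print(r.hand_in())"
```

```text
the job is handed in; nothing more can be done
None
```

The job is handed in at about 23 s: both rack cartridges were lowered to the pot floor, and the last pictures show all seven upright in the hexagonal cluster with the steel ring and setting block undisturbed; the hand-in returned no verdict.

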